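# Reset the tripped breaker in the dressing-room power box

### The arm

A 6-joint arm with a two-finger parallel gripper is mounted at the origin on the work surface. World frame = base frame: x ahead of the robot, y to its left, z up, the work surface at z = 0. Lengths are in mm, angles in rad, forces in N, time in s.
With the tool pointing down it reaches from about 275 to 750 mm from the base axis. Payload 10.2 kg.
Tool frame: the origin (TCP) lies at the very end of the fingers, on their centre line; the grasp point (between the pads) lies 19 mm behind it (ctrl.grip_depth is the distance from the TCP to the grasp point, in mm); z points along the fingers, x is the direction in which the jaws open and shut, and the axes are right-handed (so a half turn about z gives the same grasp; the last joint's range is limited). The gripper opens to 85 mm and grips with 20 to 120 N. Pads are 22 mm wide; open, the fingers measure 114 mm over their backs; the gripper's body (76 mm by 85 mm) begins 54 mm behind the grasp point. The pads swing forward as they close: fully open they stand 13 mm farther back than shut.
Start: joints at [1.106, 0.313, 1.498, -0, 1.331, -0.223], TCP at [125.724, 509.73, 231.294] pointing down, gripper open.
Joint ranges: [-2.94, 2.94], [-0.97, 2.17], [0.19, 2.56], [-1.23, 4.37], [0.02, 3.11], [-2.88, 2.88]. Speed limits (rad/s): [2.39, 2.39, 3.01, 3.14, 3.14, 3.14].

### API

Orientations are given as a unit quaternion [w, x, y, z].
In Python, from rig import ctrl gives the robot as it stands.
- The arm moves only by the tool play_rows, never from a script. Its argument "motion" is a list of rows, each a list of 2 entries, a list of its own where there are three numbers: the shift along the tool's x, y, z in mm, then the turn, a rotation vector about the tool's x, y, z in degrees. A call has 1 to 20 rows; each row shifts and turns the commanded pose from where the row before left it, along the tool's axes as they then stand; what a row does not reach is not made up. A row lasts 1/12 s, in which the tool goes at most 41.7 mm and 7.16 degrees, less where a joint would pass 70% of its speed; a pose out of reach is approached as far as the arm can. A call with a gripper value outside its range is refused whole. "fingers" is the finger opening in mm, from 0 to 85.4, set as the call begins (left out, the last holds). The fingers move at their own pace and stop on an object; "squeeze" is the grip in N (left out, the last holds). Time passes only in rows, so rows that do not move let the fingers close. It gives the time, the measured TCP pose, the force and the opening at its end, in the units of the state.
- ctrl.sense(): the state, without advancing time (a new reading comes with each control period).
- ctrl.capture(name): name is "side" or "top" or "wrist"; returns the picture (480x640x3 uint8, red, green, blue); there is no depth.
- ctrl.get_calibration(name): a dict with "K" (3x3 intrinsics, pixels), "R" (3x3) and "t" (3): a world point X has camera coordinates R X + t; the wrist camera has in their place "tool_from_camera" (4x4, takes a point from camera to tool coordinates, whose origin is the TCP and whose axes are the tool frame's). Camera axes: x right, y down, z forward; pixel columns grow to the right and rows downward; lengths in mm; the calibration is good to about 2 mm. The wrist camera is an equidistant fisheye: a pixel r from the principal point sees the ray r / f radians off the axis. A picture is of the moment at which its call begins: read the wrist's pose just before it. get_calibration takes no time and is no camera call.
- ctrl.finish_job(): hands the job in, once; it reports no verdict.
Trained networks look in the newest picture that a camera, given by its name, has taken for a name from the list of things; names that differ only in an ending like _2 or _b are one class to them, and where a whole thing is asked for, a point or a joint stands for the part that bears it (a point fixed in the world has none). Each returns a list of dicts, best first, with "p" (0 to 1); they miss things now and then, are a little off and sometimes report something else, mostly with a low value. They report only what shows in the picture. A call takes as long as a camera call.
- ctrl.spot_in(camera, name): "position" ([column, row] as shares, 0 to 1, of the picture: columns of its width, rows of its height, amid what is visible of it).
The state is a dict: "time_s": time; "joints": joint angles; "dq": joint speeds; "tau": joint torques, N m; "eef_pos": TCP position; "ee_rot": TCP orientation; "force": force on the tool from outside, world axes, zero at the start; "wrist_torque": the same for the moment, N m; "grip_width": opening from 0.0 (shut) to 1.0 (fully open).
Only numpy, scipy, OpenCV 4.12 (cv2) and the standard library are available. Lean on these libraries where they do the work, as an engineer would, in place of code of your own. Each camera call takes 0.05 s, during which the arm holds its last target. There are 200 camera calls.

### The job

The make-up mirrors have lost their power. Turn both wing fasteners on the power box's cover a full quarter turn anticlockwise to unlock them, swing the cover up until it stands open, upright or beyond, then reset the tripped breaker, the one whose lever stands half-way: push its lever fully back to off, then fully over to on. Leave the other two breakers on, the cover standing open with its fasteners unlocked, and everything else on the table where it stands.

Things in the scene. Friction and masses are not known exactly. Their poses are not given: they have to be found in the camera images.
- power_box: Fixed dark steel box on the table, 230 (x) by 360 (y) by 120 mm high, aluminium cover on top. Origin on the table, 105 mm behind its front face (the one with four round outlet flaps), 125 mm before its back; x points from front to back (hinge side), y along the box to its left end, z up. Yawed by up to 0.3 rad
- wing_left_grip (a point): Left wing fastener, a black wing 64 mm long, 11 mm thick, 24 mm high: its centre, on the turning axis, 26 mm above the cover's top (the wing spans 12 to 36 mm above it), at box x -66, y +125 mm, 150 mm over the table. Own y axis along the wing, z up. Locked it lies along the box's y axis, unlocked along the box's x axis. The cover's handle begins 70 mm away
- wing_right_grip (a point): The same for the right wing fastener, at box x -66, y -125 mm
- wing_left (a joint): Turn of the left wing, rad: 0 locked, grows anticlockwise seen from above, stop at 1.571 = unlocked; starts 0 to 0.15. Stiff (0.12 N m), stays where left. Below about 1.3 rad its cam is still hooked under the case's flange and the cover cannot open
- wing_right (a joint): The same for the right wing
- cover_handle (a point): Middle of the steel bow handle on the cover: a round bar 12 mm thick along the box's y axis, straight for 78 mm, legs 47 mm either side. Its axis is 40 mm above the cover's top face and 20 mm behind the cover's free front edge. Shut: at box x -84 mm, y 0, height 164 mm. It swings with the cover and is on its far side when open
- cover_hinge (a point): Middle of the cover's hinge line, at box x +92 mm, y 0, height 121 mm (level with the cover's underside); the line runs along the box's y axis. The cover is a 3 mm sheet, 352 mm long and reaching 196 mm from this line to its free edge
- cover (a joint): Opening of the cover, rad: 0 shut, 1.571 upright, stop at 1.9. The free edge at the box's front rises and swings over to the back. The hinge is stiff: the cover stays where it is let go at any angle; about 8 N at the handle lifts it
- trip_lever_tip (a point): Tripped breaker's black toggle lever: point on its midline 40 mm from the pivot, 5 mm short of its end. 26 mm wide (box y), 11 mm thick. Pivot line along box y at box x 0, height 66 mm; the cream breaker face round it is at 86 mm. Three breakers stand side by side under the cover, levers at box y -79, 0 and +79 mm; which one is tripped varies. Other surfaces in the well are lower
- trip_lever (a joint): Swing of the tripped breaker's lever, rad: 0 = off (leaning to the box's front, 0.35 rad from upright), 0.35 = half-way (upright), 0.7 = on (leaning to the back); stops at 0 and 0.7. Starts near 0.35. Stiff (about 5 N at its end), stays where left
- mate1_lever_tip (a point): The same point on the lever of one of the two other breakers
- mate1_lever (a joint): The same for that lever; it is on (about 0.69) and must stay on
- mate2_lever_tip (a point): The same point on the lever of the last breaker
- mate2_lever (a joint): The same for that lever; it is on (about 0.69) and must stay on
- brush_mug: Bystander: white mug, 76 mm across and 85 mm high, with three make-up brushes reaching to about 155 mm height. Origin at its foot
- lotion: Bystander: white lotion bottle, 56 mm across, 130 mm high. Origin at its foot
- hairspray: Bystander: metal spray can, 54 mm across, 165 mm high. Origin at its foot
- cream_jar: Bystander: low jar with a metal lid, 72 mm across, 50 mm high. Origin at its foot
- tea_bottle: Bystander: brown drink bottle, 62 mm across, 175 mm high. Origin at its foot
- compact: Bystander: flat round black powder compact, 82 mm across, 23 mm high. Origin under its middle
- hairbrush: Bystander: wooden hairbrush lying on the table, 200 mm long, 58 mm wide, 35 mm high. Origin under its middle

How it is judged:
By the outcome, as a careful person would: the job done as asked, in the order asked, and still so for the second after the job is handed in, with the robot touching nothing.
It also fails if it takes over 72 s, if anything falls off the work surface, if the arm or the gripper's body presses on something with over 40 N, if the wrist force passes 120 N, or if a joint passes its speed limit or range.

## Working session

There is one attempt and no reset: what is moved stays moved. The work goes in short steps, Python scripts to look and compute and a tool call to move; the robot and the scene stay as the last step left them, time stands still between calls to the robot, and variables do not carry over. Pictures are saved under pics/ and viewed, about 8 in all and at most 12, crops included, and the job is handed in when it is done.

Besides the shell and the picture viewer there is one more tool, called after "Call:" as name([rows], argument=value, ...), one row to a line, values as JSON. play_rows: Moves the arm, as the interface text tells. Its arguments: {"type":"object","properties":{"motion":{"type":"array"},"fingers":{"type":"number"},"squeeze":{"type":"number"}},"required":["motion"]}

```bash
mkdir -p pics; ls; python3 - <<'E'
from rig import ctrl
import cv2,numpy as np
s=ctrl.sense();print(s)
for c in ("side","top"):
    im=ctrl.capture(c);cv2.imwrite(f"pics/{c}0.png",im[...,::-1])
    k=ctrl.get_calibration(c);print(c,k)
    for n in ("power_box","wing_left_grip","wing_right_grip","cover_handle","cover_hinge"):
        print(n,[(np.round(np.array(d["position"])*[640,480]).tolist(),round(d["p"],2)) for d in ctrl.spot_in(c,n)][:3])
print(ctrl.get_calibration("wrist"))
E
```

```text
pics
{'time_s': 0.0, 'joints': array([ 1.10558878e+00,  3.13425384e-01,  1.49843283e+00,  2.37897733e-05,
        1.33102278e+00, -2.23411543e-01]), 'dq': array([ 0.0005819 ,  0.00084569, -0.00102334,  0.00139358,  0.00060312,
        0.00080297]), 'tau': array([ 1.28234944e-03, -4.12262642e+01, -2.59737933e+01, -1.50340552e-04,
        4.12862515e-03, -1.93464636e-06]), 'eef_pos': array([125.60156245, 509.48587995, 230.74928129]), 'ee_rot': array([ 2.64563660e-04,  7.87226698e-01,  6.16663369e-01, -5.87444799e-04]), 'force': array([-0.02270593, -0.59985984,  0.19413458]), 'wrist_torque': array([ 0.01314177, -0.00940829,  0.04088489]), 'grip_width': 1.002562554998347}
side {'K': array([[516.6636101 ,   0.        , 308.89516752],
       [  0.        , 516.6636101 , 232.75978441],
       [  0.        ,   0.        ,   1.        ]]), 'R': array([[-0.97140357, -0.23742698,  0.00188052],
       [-0.16215727,  0.65761977, -0.735691  ],
       [ 0.17343623, -0.71495781, -0.6773147 ]]), 't': array([ 601.4397829 ,  158.89192582, 1183.74782811])}
power_box [([328.0, 240.0], 0.91)]
wing_left_gr
[... 627 characters left out ...]
ng_left_grip [([291.0, 288.0], 0.62)]
wing_right_grip [([394.0, 288.0], 0.57)]
cover_handle [([340.0, 264.0], 0.57)]
cover_hinge [([341.0, 260.0], 0.97), ([448.0, 258.0], 0.19)]
{'K': array([[371.64829954,   0.        , 315.22632724],
       [  0.        , 371.64829954, 247.05692152],
       [  0.        ,   0.        ,   1.        ]]), 'tool_from_camera': array([[ 9.99999846e-01, -6.18708433e-05,  5.50871331e-04,
        -6.68527719e-01],
       [-8.25895486e-05,  9.66031422e-01,  2.58424621e-01,
        -6.54263682e+01],
       [-5.48147964e-04, -2.58424626e-01,  9.66031269e-01,
        -1.43359794e+02],
       [ 0.00000000e+00,  0.00000000e+00,  0.00000000e+00,
         1.00000000e+00]])}
```

View pics/top0.png

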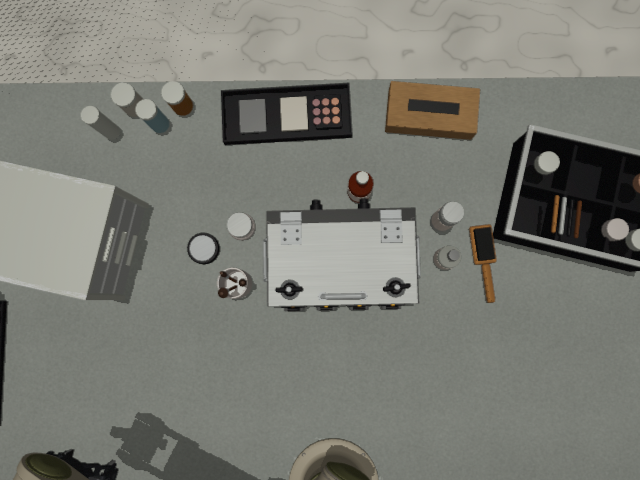

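View pics/side0.png

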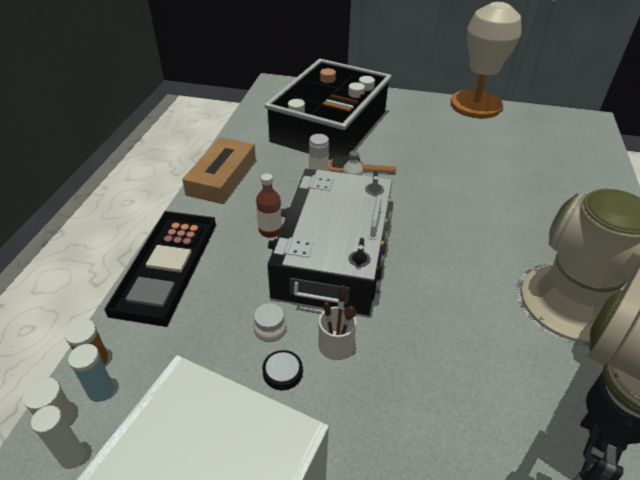

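Top view: the wings are at (289,289) and (396,287), the handle at (344,296), and the cover corners near (267,306) and (417,304). The mug is left of the box and the tea bottle is right behind it.

```bash
cat > h.py <<'E'
from rig import ctrl
import numpy as np, cv2
from scipy.spatial.transform import Rotation as Ro
def ray(c,u,v,pose=None):
    k=ctrl.get_calibration(c);K=k["K"]
    d=np.array([(u-K[0,2])/K[0,0],(v-K[1,2])/K[1,1],1.])
    if c!="wrist": return -k["R"].T@k["t"],k["R"].T@d
    r=np.hypot(d[0],d[1]);d=np.array([d[0]/r*np.sin(r),d[1]/r*np.sin(r),np.cos(r)])
    T=k["tool_from_camera"];p,R=pose
    return p+R@T[:3,3],R@T[:3,:3]@d
def at(c,u,v,z,pose=None):
    o,d=ray(c,u,v,pose);return o+d*(z-o[2])/d[2]
def pose():
    s=ctrl.sense();q=np.array(s["ee_rot"]);return s["eef_pos"],Ro.from_quat(q[[1,2,3,0]]).as_matrix()
def fit(box,world):  # 2D rigid
    b=np.array(box,float);w=np.array(world)[:,:2];B=b-b.mean(0);W=w-w.mean(0)
    a=np.arctan2((B[:,0]*W[:,1]-B[:,1]*W[:,0]).sum(),(B*W).sum())
    R=np.array([[np.cos(a),-np.sin(a)],[np.sin(a),np.cos(a)]]);t=w.mean(0)-R@b.mean(0)
    return a,t,(b@R.T+t-w)
def to(target,psi): # shift in tool axes & turn about tool z to reach TCP target with tool down, x axis at yaw psi
    p,R=pose();T=np.array([[np.cos(psi),np.sin(psi),0],[np.sin(psi),-np.cos(psi),0],[0,0,-1]])
    return np.round(R.T@(np.array(target)-p),1),np.round(np.degrees(Ro.from_matrix(R.T@T).as_rotvec()),1)
E
python3 - <<'E'
from h import *
pts=[((-66,125),(289,289),152),((-66,-125),(396,287),152),((-84,0),(344,296),166),((-104,176),(267,306),124),((-104,-176),(417,304),124)]
w=[at("top",*u,z) for b,u,z in pts]
print(np.round(w,1))
a,t,e=fit([p[0] for p in pts],w);print("top",a,t,np.round(e,1))
pts=[((-66,125),(360,257),152),((-66,-125),(375,187),152),((-84,0),(376,218),164)]
w=[at("side",*u,z) for b,u,z in pts]
print(np.round(w,1));a,t,e=fit([p[0] for p in pts],w);print("side",a,t,np.round(e,1))
E
```

```text
[[ 484.1   98.9  152. ]
 [ 488.2 -149.   152. ]
 [ 467.6  -28.3  166. ]
 [ 444.7  152.9  124. ]
 [ 448.8 -201.   124. ]]
top 0.01255305491508405 [551.47416052 -24.24970028] [[-0.2  1. ]
 [-1.1 -1. ]
 [-0.1  3. ]
 [ 0.6 -2.5]
 [ 0.9 -0.5]]
[[ 479.7  123.5  152. ]
 [ 484.2 -120.7  152. ]
 [ 464.3    6.4  164. ]]
side 0.01604698776922607 [548.05694126   4.23480527] [[ 0.3  4.7]
 [-0.1 -1.1]
 [-0.2 -3.6]]
```

The top and side views disagree by about 28 mm in y. I'll settle that with the wrist camera from close up.

```bash
python3 - <<'E'
from h import *
print(to([440,0,260],0.015+np.pi/2))
E
```

```text
(array([-419.7,  427.2,  -28.7]), array([  0. ,  -0. , -14.7]))
```

Call:
play_rows([
  [[-25, 25, -2], [0, 0, 0]],
  [[-25, 25, -2], [0, 0, 0]],
  [[-25, 25, -2], [0, 0, 0]],
  [[-25, 25, -2], [0, 0, 0]],
  [[-25, 25, -2], [0, 0, 0]],
  [[-25, 25, -2], [0, 0, 0]],
  [[-25, 25, -2], [0, 0, 0]],
  [[-25, 25, -2], [0, 0, 0]],
  [[-25, 25, -2], [0, 0, 0]],
  [[-25, 25, -2], [0, 0, 0]],
  [[-25, 25, -2], [0, 0, 0]],
  [[-25, 25, -2], [0, 0, 0]],
  [[-25, 25, -2], [0, 0, 0]],
  [[-25, 25, -2], [0, 0, 0]],
  [[-25, 25, 0], [0, 0, 0]],
  [[-25, 25, 0], [0, 0, 0]],
  [[-20, 27, 0], [0, 0, 0]],
  [[0, 0, 0], [0, 0, -5]],
  [[0, 0, 0], [0, 0, -5]],
  [[0, 0, 0], [0, 0, -4.7]],
])

```text
time_s: 2.27
eef_pos: [439.9, -0.8, 259.1]
ee_rot: [-0.0, 0.701, 0.713, -0.0]
force: [0.1, 0.2, -0.6]
grip_width: 1.003
```

```bash
python3 - <<'E'
from h import *
P=pose();print(P[0],ctrl.sense()["time_s"])
im=ctrl.capture("wrist");cv2.imwrite("pics/w1.png",im[...,::-1])
for n,z in (("wing_left_grip",152),("wing_right_grip",152),("cover_handle",166)):
    for d in ctrl.spot_in("wrist",n)[:2]:
        u,v=np.array(d["position"])*[640,480];print(n,round(u),round(v),d["p"],np.round(at("wrist",u,v,z,P),1))
E
```

```text
[439.88394407  -0.83329862 259.12400587] 2.2667
wing_left_grip 442 296 0.77 [477.7  95.7 152. ]
wing_right_grip 138 296 0.63 [ 483.9 -140.5  152. ]
cover_handle 301 306 0.59 [480.4 -10.4 166. ]
```

View pics/w1.png

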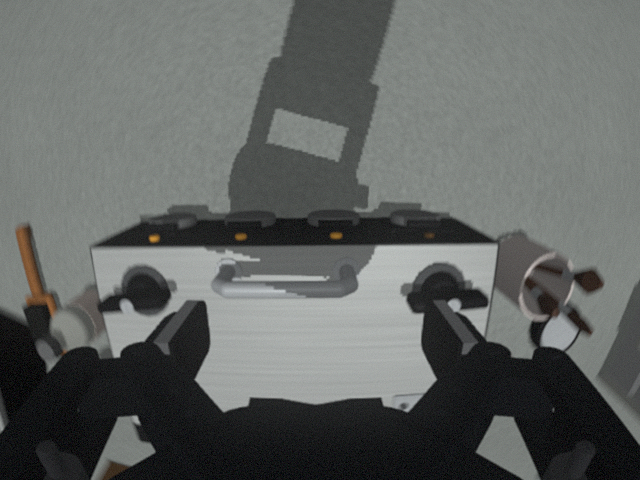

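```bash
python3 - <<'E'
from h import *
P=(np.array([439.9,-.8,259.1]),pose()[1])
pts=[((-66,125),(446,297),158),((-66,-125),(138,297),158),((-84,0),(286,288),166),((-106,176),(92,246),122),((-106,-176),(497,243),122)]
pts[3],pts[4]=((-106,-176),(92,246),122),((-106,176),(497,243),122)
w=[at("wrist",*u,z,P) for b,u,z in pts];print(np.round(w,1))
a,t,e=fit([p[0] for p in pts],w);print(a,t,np.round(e,1))
k=ctrl.get_calibration("side")
for c in("side","top"):
  im=ctrl.capture(c);K=ctrl.get_calibration(c);x=K["K"]@(K["R"]@P[0]+K["t"]);u,v=(x[:2]/x[2]);print(c,u,v)
  cr=im[max(0,int(v)-60):int(v)+60,int(u)-80:int(u)+80].copy();cv2.imwrite(f"pics/{c}c.png",cv2.resize(cr,(400,300),interpolation=0)[...,::-1])
a=np.hstack([cv2.imread("pics/sidec.png"),cv2.imread("pics/topc.png")]);cv2.imwrite("pics/cc.png",a)
E
```

```text
[[ 477.    96.4  158. ]
 [ 481.4 -137.7  158. ]
 [ 466.8  -20.9  166. ]
 [ 450.8 -199.8  122. ]
 [ 444.   152.9  122. ]]
0.020142914495160598 [549.58443882 -20.09452587] [[ 4.1  7.1]
 [ 4.7 -8.7]
 [-1.2 -0.9]
 [-3.7  1.6]
 [-3.9  0.8]]
side 392.1217511763747 183.43958395601555
top 332.1794504016084 308.80388249645057
```

View pics/cc.png

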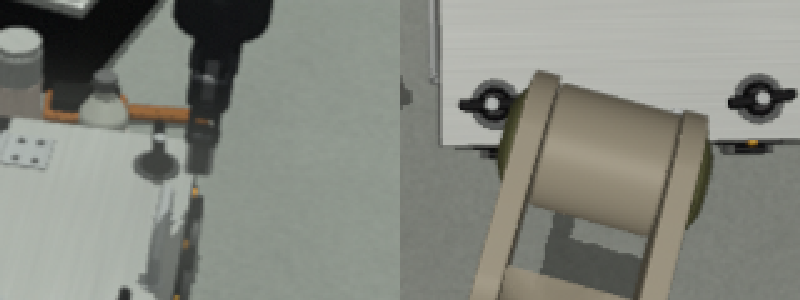

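The misread was mine: in the crop the right wing sits at side pixel (375,178), not 187. All three cameras now agree on the box at about (550.5, -22.5), yaw 0.014. Next is the left wing.

Call:
play_rows([
  [[26, 11, 0], [0, 0, 0]],
  [[26, 11, 0], [0, 0, 0]],
  [[26, 11, 0], [0, 0, 0]],
  [[24, 9, 0], [0, 0, 0]],
  [[0, 0, 0], [0, 0, 7]],
  [[0, 0, 0], [0, 0, 7]],
  [[0, 0, 0], [0, 0, 7]],
  [[0, 0, 0], [0, 0, 7]],
  [[0, 0, 5], [0, 0, 7]],
  [[0, 0, 5], [0, 0, 7]],
  [[0, 0, 5], [0, 0, 7]],
  [[0, 0, 5], [0, 0, 7]],
  [[0, 0, 5], [0, 0, 7]],
  [[0, 0, 5], [0, 0, 7]],
  [[0, 0, 5], [0, 0, 7]],
  [[0, 0, 5], [0, 0, 7]],
  [[0, 0, 5], [0, 0, 3]],
  [[0, 0, 5], [0, 0, 0]],
  [[0, 0, 0], [0, 0, 0]],
], fingers=50, squeeze=60)

```text
time_s: 4.15
eef_pos: [479.8, 102.4, 208.4]
ee_rot: [-0.0, 0.999, 0.034, -0.001]
force: [0.8, -0.3, -0.5]
grip_width: 0.586
```

```bash
python3 - <<'E'
from h import *
P=pose();print(P[0],to([482.7,101.6,137],0.06))
im=ctrl.capture("wrist");cv2.imwrite("pics/w2.png",im[...,::-1])
for d in ctrl.spot_in("wrist","wing_left_grip")[:2]:
        u,v=np.array(d["position"])*[640,480];print(round(u),round(v),d["p"],np.round(at("wrist",u,v,152,P),1))
E
```

```text
[479.81526752 102.39091952 208.43141211] (array([ 2.9,  1. , 71.4]), array([-0. ,  0.1,  0.5]))
320 262 0.58 [481.8 105.3 152. ]
```

View pics/w2.png

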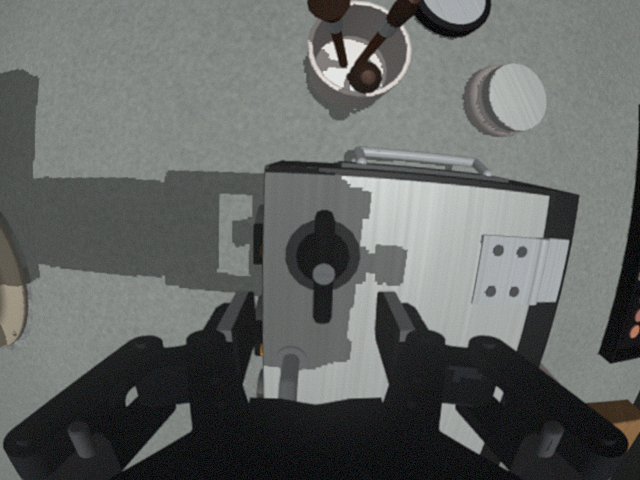

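The wing's centre is at (322,270), lined up with the jaws, and the fit agrees within 2 mm. I'll descend and grip.

Call:
play_rows([
  [[2.7, 0.5, 12], [0, 0, 0]],
  [[0, 0, 12], [0, 0, 0]],
  [[0, 0, 12], [0, 0, 0]],
  [[0, 0, 12], [0, 0, 0]],
  [[0, 0, 12], [0, 0, 0]],
  [[0, 0, 10], [0, 0, 0]],
  [[0, 0, 0], [0, 0, 0]],
])

```text
time_s: 4.83
eef_pos: [482.2, 102.0, 137.8]
ee_rot: [-0.0, 0.999, 0.034, -0.001]
force: [-0.5, -0.8, 0.1]
grip_width: 0.583
```

Call:
play_rows([
  [[0, 0, 0], [0, 0, 0]],
  [[0, 0, 0], [0, 0, 0]],
  [[0, 0, 0], [0, 0, 0]],
  [[0, 0, 0], [0, 0, 0]],
  [[0, 0, 0], [0, 0, 0]],
  [[0, 0, 0], [0, 0, 0]],
], fingers=0, squeeze=60)

```text
time_s: 5.33
eef_pos: [484.0, 102.0, 140.3]
ee_rot: [-0.0, 0.999, 0.033, 0.002]
force: [5.0, 1.3, 4.3]
grip_width: 0.114
```

Call:
play_rows([
  [[0, 0, 0], [0, 0, -6]],
  [[0, 0, 0], [0, 0, -6]],
  [[0, 0, 0], [0, 0, -6]],
  [[0, 0, 0], [0, 0, -6]],
  [[0, 0, 0], [0, 0, -6]],
  [[0, 0, 0], [0, 0, -6]],
  [[0, 0, 0], [0, 0, -6]],
  [[0, 0, 0], [0, 0, -6]],
  [[0, 0, 0], [0, 0, -6]],
  [[0, 0, 0], [0, 0, -6]],
  [[0, 0, 0], [0, 0, -6]],
  [[0, 0, 0], [0, 0, -6]],
  [[0, 0, 0], [0, 0, -6]],
  [[0, 0, 0], [0, 0, -6]],
  [[0, 0, 0], [0, 0, -4]],
  [[0, 0, 0], [0, 0, 0]],
  [[0, 0, 0], [0, 0, 0]],
])

```text
time_s: 6.75
eef_pos: [484.0, 101.9, 140.3]
ee_rot: [0.001, 0.696, 0.718, 0.001]
force: [2.8, -0.1, 5.7]
grip_width: 0.113
```

```bash
python3 - <<'E'
from h import *
s=ctrl.sense();R=pose()[1];print(np.arctan2(R[1,0],R[0,0]),s["wrist_torque"],s["force"],s["joints"])
E
```

```text
1.6029846985884808 [-0.04271929 -0.58898051 -0.10585582] [ 2.82710106 -0.0841768   5.73100603] [-2.99054176e-02  3.39678068e-01  1.71529849e+00 -8.31848180e-05
  1.08344416e+00 -1.63285171e+00]
```

Call:
play_rows([
  [[0, 0, 0], [0, 0, -2]],
  [[0, 0, 0], [0, 0, -2]],
  [[0, 0, 0], [0, 0, -1]],
  [[0, 0, 0], [0, 0, 0]],
  [[0, 0, 0], [0, 0, 0]],
])

```text
time_s: 7.17
eef_pos: [484.0, 101.9, 140.3]
ee_rot: [0.001, 0.665, 0.747, 0.001]
force: [3.7, 0.2, 5.8]
grip_width: 0.113
```

```bash
python3 - <<'E'
from h import *
s=ctrl.sense();R=pose()[1];print(np.arctan2(R[1,0],R[0,0]),s["wrist_torque"],s["force"])
E
```

```text
1.6870127428165627 [-0.04745413 -0.58534445 -1.4870151 ] [3.73943817 0.24533624 5.75497627]
```

A firm stop at 1.49 N m shows the left wing is unlocked. I'll release it and go to the right wing.

Call:
play_rows([
  [[0, 0, 0], [0, 0, 0]],
  [[0, 0, 0], [0, 0, 0]],
  [[0, 0, 0], [0, 0, 0]],
  [[0, 0, -10], [0, 0, 0]],
  [[0, 0, -20], [0, 0, 0]],
  [[0, 0, -20], [0, 0, 0]],
  [[0, 0, -20], [0, 0, 7]],
  [[0, 0, 0], [0, 0, 7]],
  [[0, 0, 0], [0, 0, 7]],
  [[0, 0, 0], [0, 0, 7]],
  [[0, 0, 0], [0, 0, 7]],
  [[0, 0, 0], [0, 0, 7]],
  [[0, 0, 0], [0, 0, 7]],
  [[0, 0, 0], [0, 0, 7]],
  [[0, 0, 0], [0, 0, 7]],
  [[0, 0, 0], [0, 0, 7]],
  [[0, 0, 0], [0, 0, 7]],
  [[0, 0, 0], [0, 0, 7]],
  [[0, 0, 0], [0, 0, 7]],
  [[0, 0, 0], [0, 0, 2]],
], fingers=45)

```text
time_s: 8.83
eef_pos: [482.8, 102.0, 209.9]
ee_rot: [0.0, 1.0, 0.031, -0.0]
force: [0.2, -0.3, 0.3]
grip_width: 0.524
```

Call:
play_rows([
  [[-1.6, 31, 0], [0, 0, 0]],
  [[-1.6, 31, 0], [0, 0, 0]],
  [[-1.6, 31, 0], [0, 0, 0]],
  [[-1.6, 31, 0], [0, 0, 0]],
  [[-1.6, 31, 0], [0, 0, 0]],
  [[-1.6, 31, 0], [0, 0, 0]],
  [[-1.6, 31, 0], [0, 0, 0]],
  [[-1.6, 33, 0], [0, 0, 0]],
  [[0, 0, 0], [0, 0, 0]],
  [[0, 0, 0], [0, 0, 0]],
])

```text
time_s: 9.67
eef_pos: [486.7, -149.3, 209.6]
ee_rot: [-0.0, 0.999, 0.032, -0.0]
force: [0.0, 0.4, -0.2]
grip_width: 0.528
```

```bash
python3 - <<'E'
from h import *
P=pose();print(P[0],to([486.2,-148.4,139],0.06))
im=ctrl.capture("wrist");cv2.imwrite("pics/w3.png",im[...,::-1])
for n in("wing_right_grip","wing_left_grip","cover_handle"):
  for d in ctrl.spot_in("wrist",n)[:2]:
        u,v=np.array(d["position"])*[640,480];print(n,round(u),round(v),d["p"],np.round(at("wrist",u,v,152,P),1))
E
```

```text
[ 486.68692457 -149.33001792  209.55751752] (array([-0.4, -0.9, 70.6]), array([-0. ,  0. ,  0.3]))
wing_right_grip 321 257 0.77 [ 489.1 -143.6  152. ]
cover_handle 403 157 0.74 [529.9 -84.7 152. ]
```

View pics/w3.png

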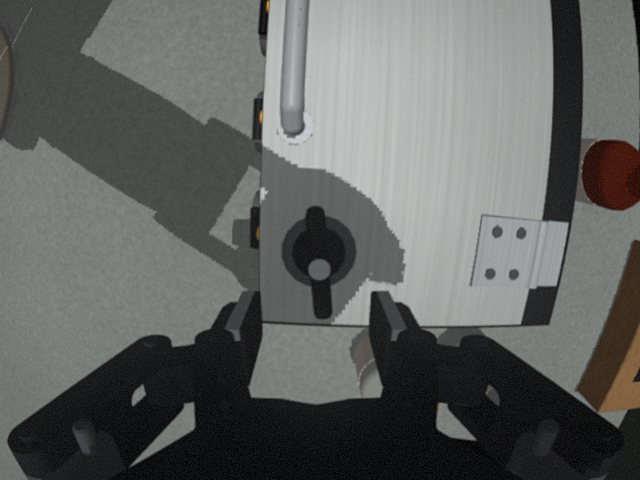

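The right wing's centre is at (319,265), slightly turned and within about 1 mm of the estimate. I'll descend, grip and turn.

Call:
play_rows([
  [[0.8, -0.5, 12], [0, 0, -2]],
  [[0, 0, 12], [0, 0, -2]],
  [[0, 0, 12], [0, 0, 0]],
  [[0, 0, 12], [0, 0, 0]],
  [[0, 0, 12], [0, 0, 0]],
  [[0, 0, 10], [0, 0, 0]],
  [[0, 0, 0], [0, 0, 0]],
])

```text
time_s: 10.45
eef_pos: [487.0, -146.6, 137.7]
ee_rot: [-0.001, 0.998, 0.069, -0.001]
force: [0.2, -0.5, -0.8]
grip_width: 0.53
```

Call:
play_rows([
  [[0, 0, 0], [0, 0, 0]],
  [[0, 0, 0], [0, 0, 0]],
  [[0, 0, 0], [0, 0, 0]],
  [[0, 0, 0], [0, 0, 0]],
  [[0, 0, 0], [0, 0, 0]],
  [[0, 0, 0], [0, 0, 0]],
], fingers=0)

```text
time_s: 10.95
eef_pos: [488.4, -147.8, 140.2]
ee_rot: [0.0, 0.998, 0.068, 0.001]
force: [2.8, 2.5, 5.5]
grip_width: 0.115
```

Call:
play_rows([
  [[0, 0, 0], [0, 0, -6]],
  [[0, 0, 0], [0, 0, -6]],
  [[0, 0, 0], [0, 0, -6]],
  [[0, 0, 0], [0, 0, -6]],
  [[0, 0, 0], [0, 0, -6]],
  [[0, 0, 0], [0, 0, -6]],
  [[0, 0, 0], [0, 0, -6]],
  [[0, 0, 0], [0, 0, -6]],
  [[0, 0, 0], [0, 0, -6]],
  [[0, 0, 0], [0, 0, -6]],
  [[0, 0, 0], [0, 0, -6]],
  [[0, 0, 0], [0, 0, -6]],
  [[0, 0, 0], [0, 0, -6]],
  [[0, 0, 0], [0, 0, -6]],
  [[0, 0, 0], [0, 0, -3]],
  [[0, 0, 0], [0, 0, -2]],
  [[0, 0, 0], [0, 0, 0]],
  [[0, 0, 0], [0, 0, 0]],
])

```text
time_s: 12.45
eef_pos: [488.3, -148.1, 140.3]
ee_rot: [0.001, 0.665, 0.747, 0.001]
force: [0.8, 1.0, 7.1]
grip_width: 0.113
```

```bash
python3 - <<'E'
from h import *
s=ctrl.sense();R=pose()[1];print(np.arctan2(R[1,0],R[0,0]),s["wrist_torque"],s["force"],s["joints"][5])
E
```

```text
1.6865451526881161 [ 0.14472599 -0.14555423 -1.65143285] [0.79206259 0.96946077 7.10781001] -2.2120463389174154
```

Call:
play_rows([
  [[0, 0, 0], [0, 0, 0]],
  [[0, 0, 0], [0, 0, 0]],
  [[0, 0, 0], [0, 0, 0]],
  [[0, 0, -10], [0, 0, 0]],
  [[0, 0, -20], [0, 0, 0]],
  [[0, 0, -25], [0, 0, 0]],
  [[0, 0, -25], [0, 0, 7]],
  [[0, 0, 0], [0, 0, 7]],
  [[0, 0, 0], [0, 0, 7]],
  [[0, 0, 0], [0, 0, 7]],
  [[0, 0, 0], [0, 0, 7]],
  [[0, 0, 0], [0, 0, 7]],
  [[0, 0, 0], [0, 0, 7]],
  [[0, 0, 0], [0, 0, 7]],
  [[0, 0, 0], [0, 0, 7]],
  [[0, 0, 0], [0, 0, 7]],
  [[0, 0, 0], [0, 0, 7]],
  [[0, 0, 0], [0, 0, 7]],
  [[0, 0, 0], [0, 0, 7]],
  [[0, 0, 0], [0, 0, 4.5]],
], fingers=45)

```text
time_s: 14.12
eef_pos: [487.7, -147.7, 220.0]
ee_rot: [0.0, 1.0, 0.009, 0.0]
force: [0.3, 0.7, 0.5]
grip_width: 0.527
```

Call:
play_rows([
  [[-3, -21, 0], [0, 0, 0]],
  [[-3, -21, 0], [0, 0, 0]],
  [[-3, -21, 0], [0, 0, 0]],
  [[-3, -21, 0], [0, 0, 0]],
  [[-3, -21, 0], [0, 0, 0]],
  [[-3, -20, 0], [0, 0, 0]],
  [[0, 0, 0], [0, 0, 0]],
  [[0, 0, 0], [0, 0, 0]],
], fingers=45)

```text
time_s: 14.78
eef_pos: [466.8, -22.8, 220.0]
ee_rot: [0.0, 1.0, 0.013, 0.0]
force: [-0.4, -0.5, 0.1]
grip_width: 0.527
```

```bash
python3 - <<'E'
from h import *
P=pose();print(P[0],to([468.1,-23.3,146],0.017),ctrl.sense()["joints"])
im=ctrl.capture("wrist");cv2.imwrite("pics/w4.png",im[...,::-1])
for n in("wing_right_grip","wing_left_grip","cover_handle"):
  for d in ctrl.spot_in("wrist",n)[:2]:
        u,v=np.array(d["position"])*[640,480];print(n,round(u),round(v),d["p"],np.round(at("wrist",u,v,164,P),1))
E
```

```text
[466.8035491  -22.80341716 219.97264215] (array([ 1.2,  0.5, 74. ]), array([ 0. , -0. ,  0.5])) [-3.00127762e-01  1.95005535e-01  1.68090574e+00 -3.17191465e-04
  1.26486963e+00 -3.25247214e-01]
wing_right_grip 337 392 0.81 [ 482.9 -109.5  164. ]
wing_left_grip 348 56 0.62 [481.3  94.3 164. ]
cover_handle 410 176 0.64 [517.2  30.2 164. ]
```

View pics/w4.png

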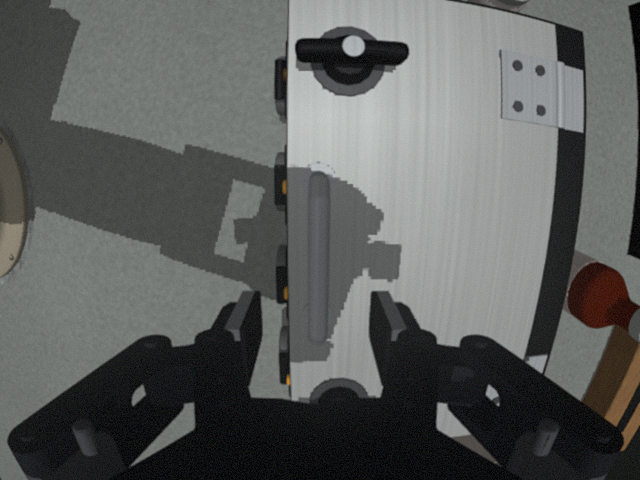

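The left wing lies along the box's x axis, unlocked, and the handle at u=318 is centred between the jaws. I'll descend and grip it.

Call:
play_rows([
  [[1, 0.5, 14], [0, 0, 0.5]],
  [[0, 0, 14], [0, 0, 0]],
  [[0, 0, 14], [0, 0, 0]],
  [[0, 0, 14], [0, 0, 0]],
  [[0, 0, 12], [0, 0, 0]],
  [[0, 0, 5], [0, 0, 0]],
  [[0, 0, 0], [0, 0, 0]],
])

```text
time_s: 15.57
eef_pos: [467.4, -24.1, 145.5]
ee_rot: [-0.0, 1.0, 0.007, -0.001]
force: [-0.3, -0.3, 0.1]
grip_width: 0.526
```

Call:
play_rows([
  [[0, 0, 0], [0, 0, 0]],
  [[0, 0, 0], [0, 0, 0]],
  [[0, 0, 0], [0, 0, 0]],
  [[0, 0, 0], [0, 0, 0]],
  [[0, 0, 0], [0, 0, 0]],
  [[0, 0, 0], [0, 0, 0]],
], fingers=0, squeeze=35)

```text
time_s: 16.07
eef_pos: [468.4, -23.9, 147.1]
ee_rot: [0.0, 1.0, 0.007, 0.001]
force: [1.3, -0.3, 5.4]
grip_width: 0.124
```

```bash
python3 - <<'E'
from h import *
print(ctrl.sense()["force"])
t=np.arange(0,1.76,.1)
a=np.arctan2(43,176)+t;p=np.c_[-181.2*np.cos(a),-181.2*np.sin(a)]
for i,r in enumerate(np.round(np.diff(p,axis=0),1)): print(round(t[i+1],2),r)
E
```

```text
[ 1.3298128  -0.29097247  5.38736216]
0.1 [  5.2 -17.4]
0.2 [  6.9 -16.8]
0.3 [  8.5 -16. ]
0.4 [ 10.1 -15.1]
0.5 [ 11.5 -14. ]
0.6 [ 12.9 -12.8]
0.7 [ 14.1 -11.4]
0.8 [15.1 -9.9]
0.9 [16.1 -8.4]
1.0 [16.8 -6.7]
1.1 [17.4 -5. ]
1.2 [17.8 -3.3]
1.3 [18.1 -1.5]
1.4 [18.1  0.3]
1.5 [18.   2.1]
1.6 [17.7  3.9]
1.7 [17.2  5.7]
```

Call:
play_rows([
  [[2.5, 0, -8.7], [0, 0, 0]],
  [[2.7, 0, -8.7], [0, 0, 0]],
  [[3.4, 0, -8.4], [0, 0, 0]],
  [[3.5, 0, -8.4], [0, 0, 0]],
  [[4.2, 0, -8], [0, 0, 0]],
  [[4.3, 0, -8], [0, 0, 0]],
  [[5, 0, -7.6], [0, 0, 0]],
  [[5.1, 0, -7.5], [0, 0, 0]],
  [[5.7, 0, -7], [0, 0, 0]],
  [[5.8, 0, -7], [0, 0, 0]],
  [[6.4, 0, -6.4], [0, 0, 0]],
  [[6.5, 0, -6.4], [0, 0, 0]],
])

```text
time_s: 17.07
eef_pos: [520.5, -22.9, 239.4]
ee_rot: [0.0, 1.0, 0.007, -0.004]
force: [-17.0, -3.1, 5.7]
grip_width: 0.127
```

Call:
play_rows([
  [[7, 0, -5.7], [0, 0, 0]],
  [[7.1, 0, -5.7], [0, 0, 0]],
  [[7.5, 0, -5], [0, 0, 0]],
  [[7.6, 0, -4.9], [0, 0, 0]],
  [[8, 0, -4.2], [0, 0, 0]],
  [[8.1, 0, -4.2], [0, 0, 0]],
  [[8.4, 0, -3.4], [0, 0, 0]],
  [[8.4, 0, -3.3], [0, 0, 0]],
])

```text
time_s: 17.73
eef_pos: [584.2, -21.8, 278.0]
ee_rot: [0.0, 1.0, 0.007, -0.0]
force: [-11.9, -2.5, 12.9]
grip_width: 0.121
```

Call:
play_rows([
  [[8.7, 0, -2.5], [0, 0, 0]],
  [[8.7, 0, -2.5], [0, 0, 0]],
  [[8.9, 0, -1.7], [0, 0, 0]],
  [[8.9, 0, -1.6], [0, 0, 0]],
  [[9, 0, -0.8], [0, 0, 0]],
  [[9.1, 0, -0.7], [0, 0, 0]],
  [[9.1, 0, 0.1], [0, 0, 0]],
  [[9, 0, 0.2], [0, 0, 0]],
])

```text
time_s: 18.4
eef_pos: [656.3, -20.5, 286.9]
ee_rot: [0.0, 1.0, 0.008, 0.0]
force: [-5.8, -0.3, 11.6]
grip_width: 0.121
```

Call:
play_rows([
  [[9, 0, 1], [0, 0, 0]],
  [[9, 0, 1.1], [0, 0, 0]],
  [[8.9, 0, 1.9], [0, 0, 0]],
  [[8.8, 0, 2], [0, 0, 0]],
  [[8.6, 0, 2.8], [0, 0, 0]],
  [[8.6, 0, 2.9], [0, 0, 0]],
  [[4, 0, 1.5], [0, 0, 0]],
  [[0, 0, 0], [0, 0, 0]],
])

```text
time_s: 19.07
eef_pos: [714.1, -19.5, 272.4]
ee_rot: [-0.0, 1.0, 0.008, 0.001]
force: [3.8, 0.8, 1.9]
grip_width: 0.125
```

```bash
python3 - <<'E'
from h import *
s=ctrl.sense();p=s["eef_pos"];print(p,s["force"],s["wrist_torque"],np.arctan2(p[2]+19-121,-(p[0]-644.1))-np.arctan2(43,176))
im=ctrl.capture("side");cv2.imwrite("pics/s2.png",im[60:300,200:520,::-1])
E
```

```text
[714.14061563 -19.48450972 272.43498219] [3.82972582 0.76892932 1.89802753] [ 0.07465038 -0.45184241  0.00389863] 1.7210844167251298
```

View pics/s2.png

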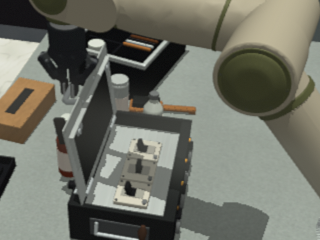

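The cover stands at about 1.72 rad and three levers are visible. I'll release and rise clear.

Call:
play_rows([
  [[0, 0, 0], [0, 0, 0]],
  [[0, 0, 0], [0, 0, 0]],
  [[0, 0, 0], [0, 0, 0]],
  [[0, 0, 0], [0, 0, 0]],
  [[0, 0, -8], [0, 0, 0]],
  [[0, 0, -10], [0, 0, 0]],
  [[0, 0, -15], [0, 0, 0]],
  [[0, 0, -15], [0, 0, 0]],
  [[0, 0, -15], [0, 0, 0]],
  [[0, 0, -15], [0, 0, 0]],
  [[0, 0, -12], [0, 0, 0]],
  [[0, 0, 0], [0, 0, 0]],
], fingers=28)

```text
time_s: 20.12
eef_pos: [713.1, -20.2, 363.9]
ee_rot: [0.0, 1.0, 0.007, 0.002]
force: [0.8, -0.9, 0.8]
grip_width: 0.328
```

Call:
play_rows([
  [[-25, 0, 0], [0, 0, 0]],
  [[-25, 0, 0], [0, 0, 0]],
  [[-25, 0, 0], [0, 0, 0]],
  [[-25, 0, 0], [0, 0, 0]],
  [[-25, 0, 0], [0, 0, 0]],
  [[-25, 0, 0], [0, 0, 0]],
  [[-21, 0, 20], [0, 0, 0]],
  [[0, 0, 20], [0, 0, 0]],
  [[0, 0, 20], [0, 0, 0]],
  [[0, 0, 0], [0, 0, 0]],
])

```text
time_s: 20.95
eef_pos: [542.8, -22.3, 297.4]
ee_rot: [-0.001, 1.0, 0.007, -0.004]
force: [0.3, -0.4, -0.6]
grip_width: 0.328
```

```bash
python3 - <<'E'
from h import *
P=pose();print(P[0])
im=ctrl.capture("wrist");cv2.imwrite("pics/w5.png",im[...,::-1])
ctrl.capture("side")
for c in("wrist","side"):
 for n in("trip_lever_tip","mate1_lever_tip"):
  for d in ctrl.spot_in(c,n)[:3]:
        u,v=np.array(d["position"])*[640,480];w=at(c,u,v,106,P);a=.0172;e=w[:2]-[552.1,-21.9]
        print(c,n,round(u),round(v),round(d["p"],2),np.round(w,1),"box",np.round([e[0]*np.cos(a)+e[1]*np.sin(a),-e[0]*np.sin(a)+e[1]*np.cos(a)],1))
E
```

```text
[542.75180781 -22.30975793 297.39984996]
wrist trip_lever_tip 324 221 0.65 [549.4 -21.4 106. ] box [-2.7  0.5]
wrist mate1_lever_tip 330 135 0.64 [553.   56.4 106. ] box [ 2.2 78.2]
side trip_lever_tip 340 226 0.59 [548.3 -13.1 106. ] box [-3.6  8.8]
side mate1_lever_tip 329 249 0.71 [556.3  69.1 106. ] box [ 5.7 90.9]
```

View pics/w5.png

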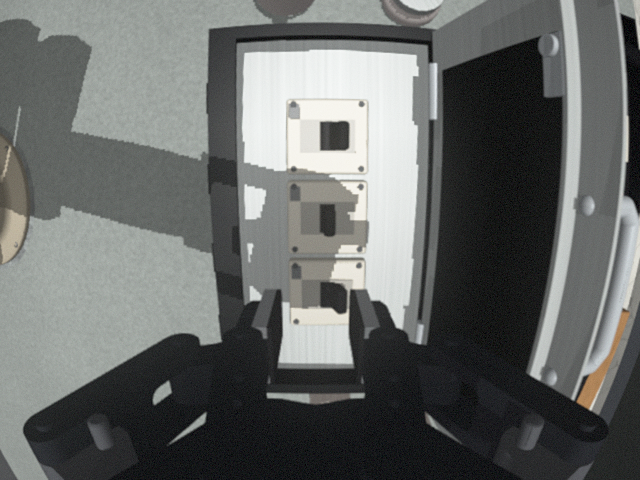

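The middle lever, at (327,220), is upright and so is the tripped one. Both others, at (333,135) and (333,297), lean back to on. I'll straddle the middle lever with the fingers 28 mm apart.

Call:
play_rows([
  [[9, 0, 25], [0, 0, 0]],
  [[0, 0, 25], [0, 0, 0]],
  [[0, 0, 25], [0, 0, 0]],
  [[0, 0, 25], [0, 0, 0]],
  [[0, 0, 25], [0, 0, 0]],
  [[0, 0, 25], [0, 0, 0]],
  [[0, 0, 15], [0, 0, 0]],
  [[0, 0, 0], [0, 0, 0]],
  [[0, 0, 0], [0, 0, 0]],
], fingers=28)

```text
time_s: 22.0
eef_pos: [554.1, -22.5, 136.8]
ee_rot: [-0.0, 1.0, 0.007, 0.0]
force: [0.5, -0.7, 0.6]
grip_width: 0.322
```

```bash
python3 - <<'E'
from h import *
P=pose();print(P[0],to([552.1,-21.9,92],.0172),ctrl.sense()["force"])
E
```

```text
[554.07856046 -22.50464589 136.76106929] (array([-2. , -0.6, 44.8]), array([-0. , -0. , -0.1])) [ 0.50766537 -0.67224845  0.58416857]
```

Call:
play_rows([
  [[-2, -0.5, 8], [0, 0, 0]],
  [[0, 0, 8], [0, 0, 0]],
  [[0, 0, 8], [0, 0, 0]],
  [[0, 0, 8], [0, 0, 0]],
  [[0, 0, 7], [0, 0, 0]],
  [[0, 0, 5], [0, 0, 0]],
  [[0, 0, 0], [0, 0, 0]],
  [[0, 0, 0], [0, 0, 0]],
])

```text
time_s: 22.67
eef_pos: [551.7, -22.0, 92.1]
ee_rot: [-0.0, 1.0, 0.007, -0.0]
force: [-0.0, 0.1, 1.1]
grip_width: 0.333
```

Call:
play_rows([
  [[-3, 0, 0], [0, 0, 0]],
  [[-3, 0, 0], [0, 0, 0]],
  [[-3, 0, 0], [0, 0, 0]],
  [[-3, 0, 0], [0, 0, 0]],
  [[-2, 0, 0], [0, 0, 0]],
  [[-2, 0, 0], [0, 0, 0]],
  [[0, 0, 0], [0, 0, 0]],
])

```text
time_s: 23.25
eef_pos: [536.9, -22.3, 93.3]
ee_rot: [0.0, 1.0, 0.007, 0.002]
force: [5.0, 0.5, 0.7]
grip_width: 0.326
```

Call:
play_rows([
  [[-2, 0, 0], [0, 0, 0]],
  [[-2, 0, 0], [0, 0, 0]],
  [[0, 0, 0], [0, 0, 0]],
])

```text
time_s: 23.5
eef_pos: [533.5, -22.4, 93.3]
ee_rot: [0.0, 1.0, 0.007, 0.003]
force: [8.1, 1.2, -1.1]
grip_width: 0.329
```

Call:
play_rows([
  [[-2, 0, 0], [0, 0, 0]],
  [[-2, 0, 0], [0, 0, 0]],
  [[0, 0, 0], [0, 0, 0]],
  [[0, 0, 0], [0, 0, 0]],
])

```text
time_s: 23.83
eef_pos: [532.5, -22.9, 94.4]
ee_rot: [0.001, 1.0, 0.007, 0.007]
force: [22.2, 2.1, -4.4]
grip_width: 0.328
```

Call:
play_rows([
  [[-2, 0, 0], [0, 0, 0]],
  [[-1, 0, 0], [0, 0, 0]],
  [[0, 0, 0], [0, 0, 0]],
  [[0, 0, 0], [0, 0, 0]],
])

```text
time_s: 24.17
eef_pos: [531.8, -23.1, 95.3]
ee_rot: [0.001, 1.0, 0.007, 0.011]
force: [30.9, 1.8, -4.1]
grip_width: 0.326
```

The lever is at its off stop: force rose from 8 to 31 N with almost no travel, 20 mm from the middle as predicted. Now over to on.

Call:
play_rows([
  [[4, 0, 0], [0, 0, 0]],
  [[4, 0, 0], [0, 0, 0]],
  [[4, 0, 0], [0, 0, 0]],
  [[4, 0, 0], [0, 0, 0]],
  [[4, 0, 0], [0, 0, 0]],
  [[4, 0, 0], [0, 0, 0]],
  [[3, 0, 0], [0, 0, 0]],
  [[3, 0, 0], [0, 0, 0]],
  [[3, 0, 0], [0, 0, 0]],
  [[3, 0, 0], [0, 0, 0]],
  [[3, 0, 0], [0, 0, 0]],
  [[3, 0, 0], [0, 0, 0]],
  [[2, 0, 0], [0, 0, 0]],
  [[0, 0, 0], [0, 0, 0]],
])

```text
time_s: 25.33
eef_pos: [567.9, -21.6, 92.2]
ee_rot: [-0.0, 1.0, 0.008, -0.002]
force: [-5.5, 0.5, 6.2]
grip_width: 0.33
```

Call:
play_rows([
  [[2, 0, 0], [0, 0, 0]],
  [[2, 0, 0], [0, 0, 0]],
  [[0, 0, 0], [0, 0, 0]],
  [[0, 0, 0], [0, 0, 0]],
])

```text
time_s: 25.67
eef_pos: [570.9, -21.5, 91.9]
ee_rot: [-0.0, 1.0, 0.008, -0.003]
force: [-10.4, -0.5, 7.8]
grip_width: 0.33
```

Call:
play_rows([
  [[2, 0, 0], [0, 0, 0]],
  [[2, 0, 0], [0, 0, 0]],
  [[0, 0, 0], [0, 0, 0]],
  [[0, 0, 0], [0, 0, 0]],
])

```text
time_s: 26.0
eef_pos: [571.6, -21.5, 91.7]
ee_rot: [-0.0, 1.0, 0.008, -0.008]
force: [-29.0, -2.2, 16.6]
grip_width: 0.33
```

Call:
play_rows([
  [[2, 0, 0], [0, 0, 0]],
  [[0, 0, 0], [0, 0, 0]],
  [[0, 0, 0], [0, 0, 0]],
])

```text
time_s: 26.25
eef_pos: [571.8, -21.4, 91.5]
ee_rot: [-0.0, 1.0, 0.008, -0.01]
force: [-36.7, -3.2, 22.3]
grip_width: 0.333
```

Call:
play_rows([
  [[-5, 0, 0], [0, 0, 0]],
  [[-4, 0, 0], [0, 0, 0]],
  [[-3, 0, 0], [0, 0, 0]],
  [[0, 0, 0], [0, 0, 0]],
  [[0, 0, -8], [0, 0, 0]],
  [[0, 0, -12], [0, 0, 0]],
  [[0, 0, -20], [0, 0, 0]],
  [[-10, 0, -25], [0, 0, 0]],
  [[-10, 0, -25], [0, 0, 0]],
  [[-10, 0, -25], [0, 0, 0]],
  [[-10, 0, -25], [0, 0, 0]],
  [[0, 0, -25], [0, 0, 0]],
  [[0, 0, -25], [0, 0, 0]],
  [[0, 0, -10], [0, 0, 0]],
  [[0, 0, 0], [0, 0, 0]],
])

```text
time_s: 27.5
eef_pos: [527.6, -22.5, 294.7]
ee_rot: [0.001, 1.0, 0.007, 0.002]
force: [0.5, -0.3, -0.9]
grip_width: 0.329
```

```bash
python3 - <<'E'
from h import *
P=pose();print(P[0],ctrl.sense()["force"])
w=ctrl.capture("wrist");s=ctrl.capture("side")
a=np.hstack([cv2.resize(w[0:400,180:640],(460,400)),cv2.resize(s[100:330,230:425],(339,400))])
cv2.imwrite("pics/fin.png",a[...,::-1])
E
```

```text
[527.60510009 -22.52893808 294.65537612] [ 0.54271631 -0.25166138 -0.90784019]
```

View pics/fin.png

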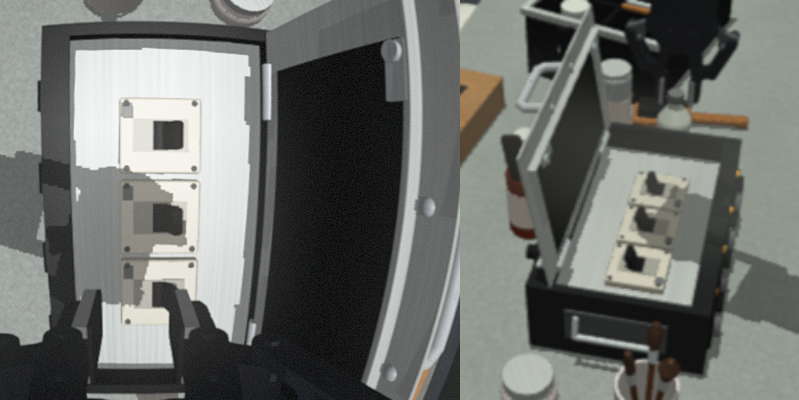

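All three levers now lean back alike, at (168,135), (168,220) and (165,295). The cover stands open past upright and the bystanders are where they were. I'll hand the job in.

```bash
python3 -c "
from rig import ctrl
print(ctrl.finish_job())"
```

```text
the job is handed in; nothing more can be done
None
```

The job is done and handed in after about 27.6 s of robot time, with no step failing.

- **Fasteners:** I turned both wings anticlockwise until they hit their stops, at about 1.5 N m (left) and 1.65 N m (right). A later picture showed the left wing lying along the box's x axis. I did not look at the right wing again after turning it. It met the same stop, and the cover then opened freely.
- **Cover:** It was swung up by its handle to about 1.72 rad, past upright. It was still standing there in the last picture.
- **Breaker:** The middle one was tripped. I pushed its lever to the off stop (31 N), then over to the on stop (37 N). These were finger pushes; the 40 N limit is for the arm and gripper body.
- **Last check:** The final wrist and side pictures show all three levers leaning to on. No bystander in view had moved, and the gripper was clear of everything, with near-zero force.

The one disagreement was early: the side view put the box 28 mm off in y. That was my misreading of the wing pixels, and the wrist camera and both wing grips confirmed the box's position.

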